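# Open the packing desk and set out the tool tray

### The job

Open the fold-down packing desk: pull both slide-out supports fully out first, then lower the flap until it lies level on them. Set the tool tray down flush over the two pins on the flap, and lay every scraper and brush that is there flat in a pocket of the tray, one to a pocket, head in the wide end. Leave the roll of tape and the can where they are.

Things in the scene. Friction and masses are not known exactly. Their poses are not given: they have to be found in the camera images.
- desk: Grey fold-down packing desk standing on the bench to the robot's left, 330 mm wide, 204 mm deep, 285 mm high. Fixed. Origin on the bench, right below the middle of the flap's hinge line; its front, to which flap and supports come out, faces its own -x (roughly world -y); y along the hinge line, z up.
- flap_hinge (a point): Middle of the flap's hinge line, 90 mm above the bench, on the desk; the hinge line runs along the desk's y.
- flap (a joint): White flap hinged at its lower edge: 210 mm to the free edge, 290 mm wide, 14 mm thick (hinge line at mid-thickness). 0 closed, leaning 20 degrees back into the desk; 0.35 upright; 1.92 level, on the pulled-out supports; up to 2.2 hanging if they are not out. Stiff friction hinge (0.75 N m): stays where left, must be pulled over and pressed down all the way, with 1 to 8 N at the edge.
- flap_tab (a point): Centre of the steel tab in the middle of the flap's free edge, 225 mm from the hinge line; tab 60 mm wide, 12 mm thick, reaching 35 mm past the edge. With the flap closed it stands above the desk's top (285 mm), free in front and behind. Axes: -x away from the hinge along the flap, y along the hinge line, z out of the flap's inner face (up when lowered).
- flap_seat (a point): Middle between the two locating pins, on the flap's inner face, 105 mm from the hinge line. Pins: 10 mm in diameter, 22 mm high, pointed, 115 mm either side along y (the hinge line). Axes as flap_tab; when the flap is level they are those of the desk.
- support_a (a joint): The +y (desk frame; nearer to the robot) slide-out support: wooden bar (24 mm wide, 22 mm high) in the desk's base under the flap, 90 mm from its middle. 0 pushed in, 0.12 m fully pulled out towards the desk's front (desk -x); slides with about 2.5 N of friction and stays where left.
- support_b (a joint): The -y (desk frame; farther from the robot) slide-out support: wooden bar (24 mm wide, 22 mm high) in the desk's base under the flap, 90 mm from its middle. 0 pushed in, 0.12 m fully pulled out towards the desk's front (desk -x); slides with about 2.5 N of friction and stays where left.
- support_a_head (a point): Centre of the steel T-shaped pull head of support_a: 28 mm wide (desk y), 14 mm thick, 22 mm high, on a 12 mm round neck; 55 mm in front of the hinge line when pushed in, 69 mm above the bench; its top is 3 mm below the flap's underside when lowered. Moves with the support. Axes as the desk's.
- support_b_head (a point): Centre of the steel T-shaped pull head of support_b: 28 mm wide (desk y), 14 mm thick, 22 mm high, on a 12 mm round neck; 55 mm in front of the hinge line when pushed in, 69 mm above the bench; its top is 3 mm below the flap's underside when lowered. Moves with the support. Axes as the desk's.
- tray: Loose wooden tray, 160 (x) by 270 mm (y), 400-650 g: 8 mm plate, dark edges 5 mm above it. Origin: centre of underside. Handle fin in the middle: 12 mm thick (x), 60 long (y), top 54 mm up. Through holes 14 mm square at y +-115 mm, x 0, fit the pins either way round. 4 pockets, 122 mm long: narrow part (30 mm wide, |y| 6 to 66) for a handle, wide part (52 mm, |y| 66 to 128) for a head.
- pocket0 (a point): Where the origin of a tool belongs when it lies in pocket 0 of the tray: on the pocket floor (8 mm above the tray's underside), at (48, 49) mm in the tray's frame. Axes as the tray's. The tool's head points to the tray's +y end here.
- pocket1 (a point): Where the origin of a tool belongs when it lies in pocket 1 of the tray: on the pocket floor (8 mm above the tray's underside), at (48, -49) mm in the tray's frame. Axes as the tray's. The tool's head points to the tray's -y end here.
- pocket2 (a point): Where the origin of a tool belongs when it lies in pocket 2 of the tray: on the pocket floor (8 mm above the tray's underside), at (-48, 49) mm in the tray's frame. Axes as the tray's. The tool's head points to the tray's +y end here.
- pocket3 (a point): Where the origin of a tool belongs when it lies in pocket 3 of the tray: on the pocket floor (8 mm above the tray's underside), at (-48, -49) mm in the tray's frame. Axes as the tray's. The tool's head points to the tray's -y end here.
- scraper_a: Flat hand scraper, 114 mm long, lying on the bench: wooden handle, flat steel blade 52 mm long, 44 mm wide, 6 mm thick. Origin: underside, below the grip spot of the handle, 39 mm from the handle's end, 75 mm from the head's tip; x from handle to head, z up. Handle x -39 to 23 mm, 22 mm wide, 20 mm thick. 80 g. May be absent.
- scraper_b: Flat hand scraper, 114 mm long, lying on the bench: wooden handle, flat steel blade 52 mm long, 44 mm wide, 6 mm thick. Origin: underside, below the grip spot of the handle, 39 mm from the handle's end, 75 mm from the head's tip; x from handle to head, z up. Handle x -39 to 23 mm, 22 mm wide, 20 mm thick. 80 g. May be absent.
- brush_a: Flat hand brush, 114 mm long, lying on the bench: pale wooden handle, head 52 mm long, 44 mm wide, 16 mm thick, front half black bristle. Origin: underside, below the grip spot of the handle, 39 mm from the handle's end, 75 mm from the head's tip; x from handle to head, z up. Handle x -39 to 23 mm, 22 mm wide, 20 mm thick. 80 g. May be absent.
- brush_b: Flat hand brush, 114 mm long, lying on the bench: pale wooden handle, head 52 mm long, 44 mm wide, 16 mm thick, front half black bristle. Origin: underside, below the grip spot of the handle, 39 mm from the handle's end, 75 mm from the head's tip; x from handle to head, z up. Handle x -39 to 23 mm, 22 mm wide, 20 mm thick. 80 g. May be absent.
- tape: Bystander: roll of clear tape lying flat, 96 mm across, 50 mm high; origin at the centre of its underside.
- can: Bystander: plain metal can, 66 mm across, 120 mm high; origin at the centre of its underside.
Things that resemble listed ones, but are neither listed nor needed, are in the scene too. Leave any orange or purple look-alike of the brush_a alone.

How it is judged (in metres and radians):
On the way, in this order (a step that is already met when the one before it is completed fails the run):
1. both supports are pulled fully out (at least 105 of 120 mm) while the flap is still up (value of joint each of support_a, support_b above 0.105 m and value of joint flap below 1 rad), for 0.2 s.
2. the flap lies level on the supports (within 0.05 rad) (value of joint each of support_a, support_b above 0.105 m and value of joint flap between 1.87 and 1.97 rad), for 0.2 s.
At the end, for the whole second after the job is handed in: Supports out at least 105 of 120 mm, flap level within 0.05 rad; tray over the pins, centred within 8 mm, flush within 4 mm; every tool present flat and still in a pocket, head in the wide end: origin within 10 mm sideways, 3 mm in height of a pocket's point, along the tray within 0.2 rad (all of step 2 and horizontal distance between tray and flap_seat below 0.008 m and z of tray in the frame of flap_seat between -0.004 and 0.004 m and angle between the y axis of tray and the y axis of flap_seat, either way round below 0.06 rad and angle between the z axis of tray and the z axis of flap_seat, either way round below 0.03 rad and angle between tray's own z axis and vertical below 0.2 rad and linear speed of each of tray, scraper_a, scraper_b, brush_a, brush_b below 0.02 m/s and ((horizontal distance between scraper_a and pocket0 below 0.01 m and z of scraper_a in the frame of pocket0 between -0.003 and 0.003 m) or (horizontal distance between scraper_a and pocket1 below 0.01 m and z of scraper_a in the frame of pocket1 between -0.003 and 0.003 m) or (horizontal distance between scraper_a and pocket2 below 0.01 m and z of scraper_a in the frame of pocket2 between -0.003 and 0.003 m) or (horizontal distance between scraper_a and pocket3 below 0.01 m and z of scraper_a in the frame of pocket3 between -0.003 and 0.003 m)) and angle between the x axis of each of scraper_a, scraper_b, brush_a, brush_b and the y axis of tray, either way round below 0.2 rad and angle between each of scraper_a, scraper_b, brush_a, brush_b's own z axis and vertical below 0.1 rad and ((horizontal distance between scraper_b and pocket0 below 0.01 m and z of scraper_b in the frame of pocket0 between -0.003 and 0.003 m) or (horizontal distance between scraper_b and pocket1 below 0.01 m and z of scraper_b in the frame of pocket1 between -0.003 and 0.003 m) or (horizontal distance between scraper_b and pocket2 below 0.01 m and z of scraper_b in the frame of pocket2 between -0.003 and 0.003 m) or (horizontal distance between scraper_b and pocket3 below 0.01 m and z of scraper_b in the frame of pocket3 between -0.003 and 0.003 m)) and ((horizontal distance between brush_a and pocket0 below 0.01 m and z of brush_a in the frame of pocket0 between -0.003 and 0.003 m) or (horizontal distance between brush_a and pocket1 below 0.01 m and z of brush_a in the frame of pocket1 between -0.003 and 0.003 m) or (horizontal distance between brush_a and pocket2 below 0.01 m and z of brush_a in the frame of pocket2 between -0.003 and 0.003 m) or (horizontal distance between brush_a and pocket3 below 0.01 m and z of brush_a in the frame of pocket3 between -0.003 and 0.003 m)) and ((horizontal distance between brush_b and pocket0 below 0.01 m and z of brush_b in the frame of pocket0 between -0.003 and 0.003 m) or (horizontal distance between brush_b and pocket1 below 0.01 m and z of brush_b in the frame of pocket1 between -0.003 and 0.003 m) or (horizontal distance between brush_b and pocket2 below 0.01 m and z of brush_b in the frame of pocket2 between -0.003 and 0.003 m) or (horizontal distance between brush_b and pocket3 below 0.01 m and z of brush_b in the frame of pocket3 between -0.003 and 0.003 m))); the robot touches nothing.
It fails at once if the flap is lowered past halfway while a support is not out (value of joint flap above 1.2 rad and value of joint any of support_a, support_b below 0.09 m).
It fails at once if the tape is disturbed (distance of tape from where it was at the start of the episode above 0.03 m).
It fails at once if the can is disturbed (distance of can from where it was at the start of the episode above 0.03 m).
Of scraper_a, scraper_b, brush_a, brush_b only 2 to 4 are there at a start; the rules pass over those that are not, and their reading is None.
At some moment in a run one of scraper_a, scraper_b, brush_a, brush_b may be knocked a few centimetres aside while the robot is not near it.
Once in a run the grip may slacken for a moment while it holds something.
It also fails if it takes over 210 s, if anything falls off the work surface, if the arm or the gripper's body presses on something with over 40 N, if the wrist force passes 120 N, or if a joint passes its speed limit or range.

### The arm

A 6-joint arm with a two-finger parallel gripper is mounted at the origin on the work surface. World frame = base frame: x ahead of the robot, y to its left, z up, the work surface at z = 0. Lengths are in m, angles in degrees, forces in N, time in s.
With the tool pointing down it reaches from about 0.375 to 0.9 m from the base axis. Payload 3.1 kg.
Tool frame: the origin (TCP) lies at the very end of the fingers, on their centre line; the grasp point (between the pads) lies 19 mm behind it; z points along the fingers, y is the direction in which the jaws open and shut (so a half turn about z gives the same grasp; the last joint's range is limited). The gripper opens to 87 mm and grips with 3 to 60 N. Pads are 19 mm wide; open, the fingers measure 117 mm over their backs; the gripper's body (75 mm by 190 mm) begins 51 mm behind the grasp point.
Start: joints at [63.684, 30.224, 82.088, -0, 67.689, -10.227], TCP at [0.173, 0.601, 0.223] pointing down, gripper open.
Joint ranges: [-176.69, 176.69], [-43.24, 126.21], [12.49, 139.97], [-82, 262], [0, 151.66], [-163.58, 163.58]. Speed limits (degrees/s): [159.86, 159.86, 180, 180, 180, 180].

### API

Orientations are given as a 3x3 rotation matrix whose columns are the frame's x, y, z axes.
In Python, from rig import bot gives the robot as it stands. The module is installed in compiled form; this text tells all that it offers.
- The arm moves only by the tool play_rows, never from a script. Its argument "targets" is a list of rows, each a list of 7 numbers: the closure, from 0 (fully open) to 1 (shut), then the shift along the world's x, y, z in m, then the turn, a rotation vector about the world's x, y, z in rad. A call has 1 to 12 rows; each row shifts and turns the commanded pose from where the row before left it; what a row does not reach is not made up. A row lasts 1/8 s, in which the tool goes at most 62.5 mm and 10.7 degrees, less where a joint would pass 70% of its speed; a pose out of reach is approached as far as the arm can. A call with a gripper value outside its range is refused whole. The fingers move at their own pace and stop on an object; the grip force is fixed at half the most. Time passes only in rows, so rows that do not move let the fingers close. It gives the time, the measured TCP pose, the force and the opening at its end, in the units of the state.
- bot.read_state(): the state, without advancing time (a new reading comes with each control period).
- bot.capture(name): name is "side" or "top"; returns the picture (400x640x3 uint8, blue, green, red); there is no depth.
- bot.get_calibration(name): a dict with "fx", "fy", "cx", "cy" (pixels), "k1" (the pictures are not rectified: a ray, as slopes to the right and down, at radius r is drawn at 1 + k1 r^2 times it, then the intrinsics apply), "R" (3x3) and "t" (3): a world point X has camera coordinates R X + t. Camera axes: x right, y down, z forward; pixel columns grow to the right and rows downward; lengths in m; the calibration is good to about 2 mm. A picture is of the moment at which its call begins. get_calibration takes no time and is no camera call.
- bot.hand_in(): hands the job in, once; it reports no verdict.
The state is a dict: "time_s": time; "joint_positions": joint angles; "qvel": joint speeds; "tau": joint torques, N m; "position": TCP position; "tcp_rot": TCP orientation; "force": force on the tool from outside, world axes, zero at the start; "moment": the same for the moment, N m; "opening": opening from 0.0 (shut) to 1.0 (fully open).
Only numpy, scipy, OpenCV 4.12 (cv2) and the standard library are available. Lean on these libraries where they do the work, as an engineer would, in place of code of your own. Each camera call takes 0.05 s, during which the arm holds its last target. There are 200 camera calls.

## Working session

There is one attempt and no reset: what is moved stays moved. The work goes in short steps, Python scripts to look and compute and a tool call to move; the robot and the scene stay as the last step left them, time stands still between calls to the robot, and variables do not carry over. Pictures are saved under pics/ and viewed, about 12 in all and at most 16, crops included, and the job is handed in when it is done.

Besides the shell and the picture viewer there is one more tool, called in YAML: its name, and indented under it one key for each argument. play_rows: Moves the arm, as the interface text tells. Its arguments: {"type":"object","properties":{"targets":{"type":"array","items":{"type":"array","items":{"type":"number"}}}},"required":["targets"]}

```bash
mkdir -p pics
cat > h.py <<'E'
import numpy as np, cv2
from rig import bot
def snap(n,f):
    im=bot.capture(n); cv2.imwrite('pics/'+f+'.png',im); return im
def ray(n,u,v):
    c=bot.get_calibration(n); p=np.array([(u-c['cx'])/c['fx'],(v-c['cy'])/c['fy']]); q=p.copy()
    for _ in range(20): q=p/(1+c['k1']*(q@q))
    R=np.array(c['R']);t=np.array(c['t'])
    return -R.T@t, R.T@np.array([q[0],q[1],1.])
def onz(n,u,v,z):
    o,d=ray(n,u,v); return o+d*(z-o[2])/d[2]
def proj(n,X):
    c=bot.get_calibration(n); x=np.array(c['R'])@np.array(X)+np.array(c['t']); q=x[:2]/x[2]; q=q*(1+c['k1']*(q@q))
    return np.array([c['fx']*q[0]+c['cx'],c['fy']*q[1]+c['cy']])
def tri(a,b):
    (o1,d1),(o2,d2)=a,b
    A=np.array([d1,-d2]).T; s=np.linalg.lstsq(A,o2-o1,rcond=None)[0]
    p,q=o1+s[0]*d1,o2+s[1]*d2; return (p+q)/2, np.linalg.norm(p-q)
E
python3 - <<'E'
from h import *
snap('top','t0');snap('side','s0')
for n in('top','side'):
    c=bot.get_calibration(n);print(n,{k:np.round(v,3).tolist() for k,v in c.items()},ray(n,320,200))
print(bot.read_state())
E
```

```text
top {'fx': 430.116, 'fy': 430.116, 'cx': 314.485, 'cy': 201.719, 'k1': -0.092, 'R': [[0.027, -1.0, 0.01], [-0.985, -0.028, -0.172], [0.172, -0.006, -0.985]], 't': [-0.055, 0.638, 1.483]} (array([ 0.37366722, -0.02836211,  1.57073605]), array([ 0.17664855, -0.01828407, -0.98419579]))
side {'fx': 416.828, 'fy': 416.828, 'cx': 316.743, 'cy': 197.796, 'k1': -0.051, 'R': [[0.618, -0.786, -0.013], [-0.535, -0.409, -0.739], [0.576, 0.464, -0.673]], 't': [-0.408, 0.49, 1.019]} (array([-0.07217773, -0.59275442,  1.04368285]), array([ 0.57758263,  0.45559352, -0.67743772]))
{'time_s': 0.1, 'joint_positions': array([ 6.36836059e+01,  3.02719249e+01,  8.21510658e+01, -2.97413233e-04,
        6.76894287e+01, -1.02277986e+01]), 'qvel': array([-0.03345878, -0.15733657, -0.20741007,  0.02535893,  0.05573323,
        0.06525815]), 'tau': array([-7.69059861e-04, -4.40984774e+01, -1.77149087e+01,  6.35182508e-02,
        5.33860386e-02, -3.42157296e-05]), 'position': array([0.17287547, 0.59991092, 0.22167666]), 'tcp_rot': array([[-9.60834732e-01,  2.77120674e-01, -8.65542908e-04],
       [ 2.77121813e-01,  9.60833180e-01, -1.76086446e-03],
       [ 3.43670399e-04, -1.93176055e-03, -9.99998075e-01]]), 'force': array([ 0.33748788,  0.131592  , -0.63838259]), 'moment': array([-0.0385015 , -0.01711992, -0.03018485]), 'opening': 1.0026183463499156}
```

View pics/t0.png

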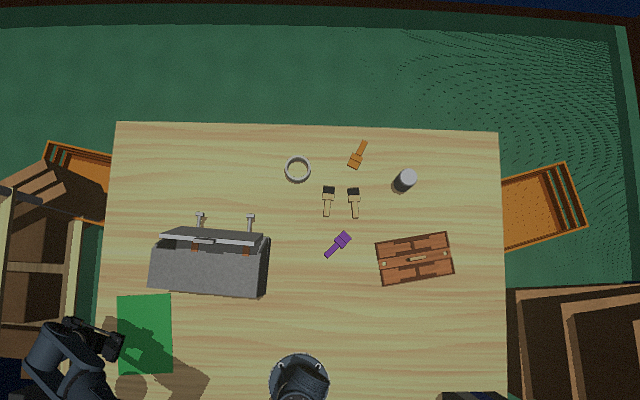

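View pics/s0.png

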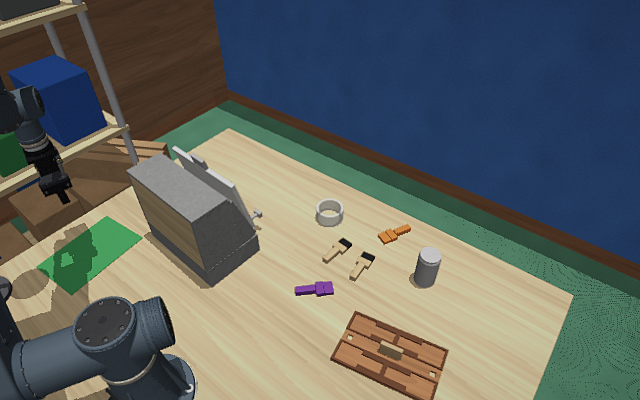

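The top view shows the desk facing world +x, with its pull heads near (200,215) and (250,215). There are two real brushes near (328,200) and (353,200), and the tray is near (415,258). I see no scrapers; orange and purple are look-alikes. Next I'll measure these.

Run:
```python
from h import *
t=cv2.imread('pics/t0.png');s=cv2.imread('pics/s0.png')
a=cv2.resize(t[170:310,135:285],None,fx=3.2,fy=3.2,interpolation=cv2.INTER_CUBIC)
b=cv2.resize(s[130:300,120:280],None,fx=2.6,fy=2.6,interpolation=cv2.INTER_CUBIC)
c=cv2.resize(t[170:220,310,None].reshape(50,1,3),None,fx=1,fy=1)
H=600;o=np.zeros((450,900,3),np.uint8);o[:a.shape[0],:a.shape[1]]=a;b=b[:450,:420];o[:b.shape[0],480:480+b.shape[1]]=b
cv2.imwrite('pics/c0.png',o[:, :800+0])
hsv=cv2.cvtColor(t,cv2.COLOR_BGR2HSV)
for nm,(u,v) in dict(tape=(298,170),can=(403,186),headL=(200,215),headR=(250,215)).items(): print(nm,onz('top',u,v,.069 if 'head' in nm else 0.05))
# tray mask: saturated brown, darker than bench
m=((hsv[...,1]>110)&(hsv[...,0]<20)&(hsv[...,2]<190)).astype(np.uint8);m[:,:360]=0;m[:, 470:]=0;m[:220]=0;m[300:]=0
m=cv2.morphologyEx(m,cv2.MORPH_CLOSE,np.ones((9,9)))
cs=max(cv2.findContours(m,0,2)[0],key=cv2.contourArea);P=np.array([onz('top',*p[0],.013)[:2] for p in cs],np.float32)
print('tray',cv2.minAreaRect(P))
# brushes: dark bristle
for x0,x1 in((318,340),(343,366)):
    g=cv2.cvtColor(t,cv2.COLOR_BGR2GRAY); sub=np.zeros_like(g); sub[180:222,x0:x1]=(g[180:222,x0:x1]<70)
    vs,us=np.nonzero(sub);print('bristle',us.min(),us.max(),vs.min(),vs.max(),onz('top',us.mean(),vs.mean(),.014))
print(t[200:203,300:318:6].tolist(),t[208:216,328].tolist(),t[208:216,355].tolist())
```

```text
tape [0.75514293 0.02609716 0.05      ]
can [ 0.70696965 -0.35708108  0.05      ]
headL [0.57717492 0.36690333 0.069     ]
headR [0.58241231 0.18925598 0.069     ]
tray ((0.4498840570449829, -0.4051053822040558), (0.15937340259552002, 0.27140742540359497), 11.000163078308105)
bristle 323 334 186 216 [ 0.68198428 -0.08525595  0.014     ]
bristle 347 358 188 218 [ 0.67594564 -0.17631303  0.014     ]
[[[115, 154, 162], [107, 148, 159], [106, 149, 159]], [[107, 150, 162], [110, 149, 162], [106, 147, 158]], [[103, 145, 158], [107, 146, 160], [101, 142, 157]]] [[104, 151, 158], [104, 152, 161], [106, 149, 160], [108, 152, 163], [107, 152, 163], [108, 155, 161], [114, 161, 170], [101, 148, 169]] [[110, 157, 163], [107, 154, 158], [107, 152, 160], [106, 152, 158], [107, 159, 162], [100, 145, 158], [103, 144, 160], [100, 141, 160]]
```

View pics/c0.png

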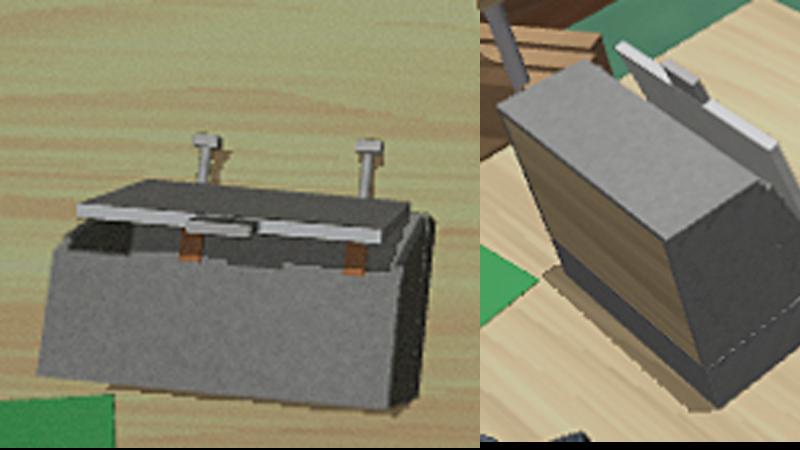

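Run:
```python
from h import *
t=cv2.imread('pics/t0.png');s=cv2.imread('pics/s0.png')
# head top face: bright grey
C=[]
for x0,x1 in((192,208),(243,258)):
    sub=t[208:222,x0:x1].astype(int);g=sub.mean(2);sat=sub.max(2)-sub.min(2)
    m=(g>135)&(sat<35); vs,us=np.nonzero(m)
    print((m*1)); k=vs<=np.sort(vs)[0]+4
    c=onz('top',x0+(us[k].min()+us[k].max())/2,208+vs[k].mean(),.08);C.append(c);print(c)
L,R=C; d=(L-R)[:2];d/=np.linalg.norm(d);n=np.array([d[1],-d[0]]);print('hinge dir',d,'n',n,np.linalg.norm(L-R))
H=(L+R)[:2]/2-.055*n;print('hinge',H)
tab=np.r_[H-n*.225*np.sin(.349),.09+.225*np.cos(.349)];print('tab',tab,proj('top',tab),proj('side',tab))
# brush handles: difference vs. bench via hue/edges
for nm,(a,b,c,d2) in dict(b1=(180,222,316,342),b2=(180,224,341,367)).items():
    cv2.imwrite('/tmp/x.png',t[a:b,c:d2])
o=cv2.resize(t[175:225,310:375],None,fx=7,fy=7,interpolation=cv2.INTER_NEAREST)
o2=cv2.resize(t[228:290,370:460],None,fx=3.8,fy=3.8,interpolation=cv2.INTER_CUBIC)
p=np.zeros((360,800,3),np.uint8);p[:350,:455]=o;q=o2[:,:342];p[:q.shape[0],456:456+q.shape[1]]=q
cv2.imwrite('pics/c1.png',p)
```

```text
[[0 0 0 0 0 0 0 0 0 0 0 0 0 0 0 0]
 [0 0 0 0 0 0 0 0 0 0 0 0 0 0 0 0]
 [0 0 0 0 0 0 0 0 0 0 0 0 0 0 0 0]
 [0 0 0 0 0 0 0 0 0 0 0 0 0 0 0 0]
 [0 0 0 1 1 1 1 1 1 1 0 0 0 0 0 0]
 [0 0 0 1 1 1 1 1 1 1 1 0 0 0 0 0]
 [0 0 0 1 1 1 1 1 1 1 1 0 0 0 0 0]
 [0 0 0 0 0 0 0 0 1 1 1 0 0 0 0 0]
 [0 0 0 0 0 0 1 1 0 0 0 0 0 0 0 0]
 [0 0 0 0 0 0 1 1 0 0 0 0 0 0 0 0]
 [0 0 0 0 0 0 1 1 0 0 0 0 0 0 0 0]
 [0 0 0 0 0 0 1 1 0 0 0 0 0 0 0 0]
 [0 0 0 0 0 0 1 0 0 0 0 0 0 0 0 0]
 [0 0 0 0 0 0 1 0 0 0 0 0 0 0 0 0]]
[0.58096909 0.36972502 0.08      ]
[[0 0 0 0 0 0 0 0 0 0 0 0 0 0 0]
 [0 0 0 0 0 0 0 0 0 0 0 0 0 0 0]
 [0 0 0 0 0 0 0 0 0 0 0 0 0 0 0]
 [0 0 0 0 0 0 0 0 0 0 0 0 0 0 0]
 [0 0 0 0 0 0 0 0 0 0 0 0 0 0 0]
 [0 0 0 1 1 1 0 0 0 0 0 0 0 0 0]
 [0 0 0 1 1 1 1 1 1 1 1 0 0 0 0]
 [0 0 0 1 1 1 1 1 1 1 1 0 0 0 0]
 [0 0 0 1 1 1 1 1 1 1 1 0 0 0 0]
 [0 0 0 0 0 0 0 0 0 0 0 0 0 0 0]
 [0 0 0 0 0 0 1 0 0 0 0 0 0 0 0]
 [0 0 0 0 0 0 1 1 0 0 0 0 0 0 0]
 [0 0 0 0 0 0 1 0 0 0 0 0 0 0 0]
 [0 0 0 0 0 0 1 0 0 0 0 0 0 0 0]]
[0.58161724 0.18945762 0.08      ]
hinge dir [-0.00359547  0.99999354] n [0.99999354 0.00359547] 0.18026857045386188
hinge [0.52629352 0.27939357]
tab [0.44935341 0.27911693 0.30143591] [206.6647606  247.53566457] [195.10236899 167.81913974]
```

View pics/c1.png

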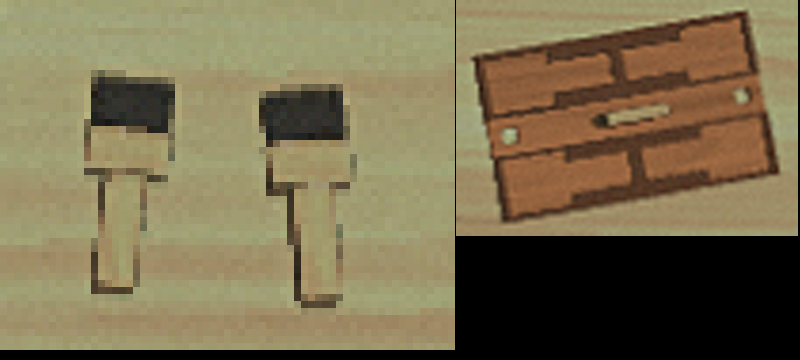

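Run:
```python
from h import *
def w(a,b): print(np.round(tri(ray('top',*a),ray('side',*b)),4) if 0 else tri(ray('top',*a),ray('side',*b)))
T=lambda x,y:(135+x/3.2,170+y/3.2); S=lambda x,y:(120+(x-480)/2.6,130+y/2.6)
print('tab top mid');w(T(222,224),S(685,80))
print('flap R top corner, L');w(T(380,236),S(776,147));w(T(80,208),S(622,44))
for i,(p,q,r) in enumerate((((133,108),(128,175),(112,290)),((300,120),(310,188),(320,302)))):
    for (x,y),z in ((p,.016),(q,.010),(r,.02)): print(i,onz('top',310+x/7,175+y/7,z))
for x,y,z in((510,136,.008),(742,97,.008),(637,116,.054)): print('tray',onz('top',370+(x-456)/3.8,228+y/3.8,z))
```

```text
tab top mid
(array([0.47066881, 0.28488468, 0.31146022]), np.float64(0.00013307832831966406))
flap R top corner, L
(array([0.46733145, 0.14050151, 0.28937107]), np.float64(0.004036422531914737))
(array([0.48335944, 0.42429937, 0.29413542]), np.float64(0.0020695778122372275))
0 [ 0.68952494 -0.08955675  0.016     ]
0 [ 0.65467175 -0.08790966  0.01      ]
0 [ 0.59189472 -0.08050303  0.02      ]
1 [ 0.68564377 -0.1777654   0.016     ]
1 [ 0.65046459 -0.18403448  0.01      ]
1 [ 0.58860737 -0.18892468  0.02      ]
tray [ 0.42637526 -0.29558629  0.008     ]
tray [ 0.46840005 -0.52083877  0.008     ]
tray [ 0.44588458 -0.40659716  0.054     ]
```

Run:
```python
from h import *
t=cv2.imread('pics/t0.png');s=cv2.imread('pics/s0.png')
a=cv2.resize(t[205:262,145:275],None,fx=6,fy=6,interpolation=cv2.INTER_CUBIC)
b=cv2.resize(s[140:235,165:270],None,fx=2.6*1,fy=2.6,interpolation=cv2.INTER_CUBIC)
o=np.zeros((600,790,3),np.uint8);o[:342,:780]=a;o[345:345+b.shape[0],:b.shape[1]]=b
z=cv2.resize(s[195:235,235:275],None,fx=6,fy=6,interpolation=cv2.INTER_CUBIC);o[345:585,300:540]=z
z=cv2.resize(s[142:182,172:212],None,fx=6,fy=6,interpolation=cv2.INTER_CUBIC);o[345:585,545:785]=z
cv2.imwrite('pics/c2.png',o)
```

```text
(no output)
```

View pics/c2.png

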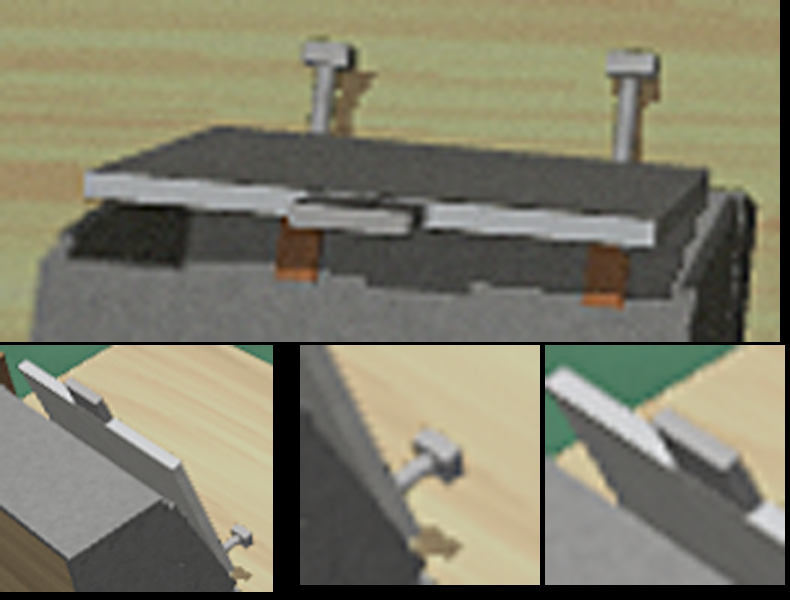

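Run:
```python
from h import *
for n,a,b in(('headR top',(250.3,215),(257.8,210.8)),('tab end',(203.7,240.5),(198.7,157)),('flapR',(254.2,243.3),(234,184.5)),('flapL',(159.2,235.5),(174.5,147))):
    print(n,tri(ray('top',*a),ray('side',*b)))
for u,v in((145+326/6,205+48/6),(250.3,215)):print(onz('top',u,v,.08))
```

```text
headR top (array([0.58078009, 0.18639101, 0.08127231]), np.float64(0.0001104529583555233))
tab end (array([0.46935236, 0.28185854, 0.32705258]), np.float64(0.003589402065967248))
flapR (array([0.46788358, 0.13830558, 0.2976546 ]), np.float64(0.003473062642035683))
flapL (array([0.48275577, 0.42630065, 0.29321022]), np.float64(0.004272965380180602))
[0.58270396 0.36688289 0.08      ]
[0.58091395 0.18660913 0.08      ]
```

Two-view checks put head R at (0.581,0.186), with its top at z 0.081 (the listed value is 0.080), and head L at (0.583,0.367). The desk is yawed about -3°. I'll start with support b (left).

play_rows:
  targets:
    - [0,0.058,0,0.01,0,0,0.075]
    - [0,0.058,0,0.01,0,0,0.075]
    - [0,0.058,0,0,0,0,0.076]
    - [0,0.058,0,0,0,0,0]
    - [0,0.058,0,0,0,0,0]
    - [0,0.06,0,0,0,0,0]
    - [0,0.06,0,0,0,0,0]
    - [0,0,-0.058,0,0,0,0]
    - [0,0,-0.058,0,0,0,0]
    - [0,0,-0.058,0,0,0,0]
    - [0,0,-0.06,0,0,0,0]
    - [0,0,0,-0.04,0,0,0]

```text
time_s: 1.6
position: [0.586, 0.3629, 0.2058]
tcp_rot: [[-0.998, 0.06, 0.007], [0.06, 0.998, 0.001], [-0.007, 0.002, -1.0]]
force: [0.3, 1.1, -0.5]
opening: 0.998
```

Run:
```python
from h import *
s=bot.read_state();print(s['position'],s['tcp_rot'],s['joint_positions'],s['force'])
t=snap('top','t1');u=snap('side','s1')
o=np.vstack([t[120:330,40:440],u[40:280,60:460]]);cv2.imwrite('pics/v1.png',cv2.resize(o,None,fx=1.3,fy=1.3))
```

```text
[0.58599556 0.36292222 0.20582763] [[-0.99818928  0.05977481  0.00671862]
 [ 0.05978581  0.99821018  0.00144706]
 [-0.00662009  0.00184612 -0.99997638]] [ 22.53570108  36.13760716  73.27257399  -0.07541244  70.20250115
 -64.01175348] [ 0.31067172  1.10589581 -0.54880889]
```

View pics/v1.png

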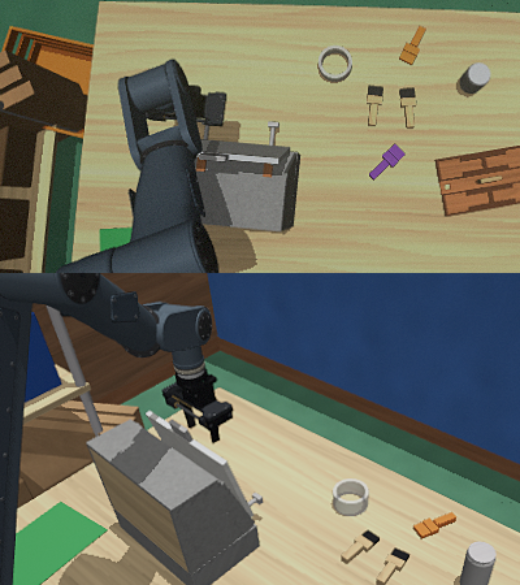

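The arm clears the desk, with the gripper above head L. Descending to grip it.

play_rows:
  targets:
    - [0,0,0,-0.05,0,0,0]
    - [0,0,0,-0.05,0,0,0]
    - [0,0,0,-0.051,0,0,0]
    - [0,0,0,0,0,0,0]
    - [0.9,0,0,0,0,0,0]
    - [0.9,0,0,0,0,0,0]
    - [0.9,0,0,0,0,0,0]
    - [0.9,0,0,0,0,0,0]

```text
time_s: 2.7
position: [0.5837, 0.3668, 0.0529]
tcp_rot: [[-0.998, 0.055, 0.002], [0.055, 0.998, 0.001], [-0.002, 0.001, -1.0]]
force: [0.4, 1.1, -0.4]
opening: 0.629
```

play_rows:
  targets:
    - [1,0,0,0,0,0,0]
    - [1,0,0,0,0,0,0]
    - [1,0,0,0,0,0,0]
    - [1,0,0,0,0,0,0]

```text
time_s: 3.2
position: [0.5833, 0.3688, 0.0515]
tcp_rot: [[-0.998, 0.056, 0.001], [0.056, 0.998, 0.004], [-0.001, 0.004, -1.0]]
force: [-0.0, 5.9, -1.8]
opening: 0.318
```

Opening reads 27.7 mm, which matches the 28 mm head. Pulling.

play_rows:
  targets:
    - [1,0.012,0.001,0,0,0,0]
    - [1,0.015,-0.001,0,0,0,0]
    - [1,0.018,-0.001,0,0,0,0]
    - [1,0.018,-0.001,0,0,0,0]
    - [1,0.018,-0.001,0,0,0,0]
    - [1,0.018,-0.001,0,0,0,0]
    - [1,0.015,-0.001,0,0,0,0]
    - [1,0.008,-0.001,0,0,0,0]
    - [1,0,0,0,0,0,0]

```text
time_s: 4.32
position: [0.7029, 0.3621, 0.0515]
tcp_rot: [[-0.998, 0.055, -0.006], [0.055, 0.998, 0.002], [0.006, 0.002, -1.0]]
force: [-7.2, 5.3, 4.7]
opening: 0.316
```

play_rows:
  targets:
    - [0,0,0,0,0,0,0]
    - [0,0,0,0,0,0,0]
    - [0,0,0,0,0,0,0]
    - [0,0,0,0.05,0,0,0]
    - [0,0,-0.058,0,0,0,0]
    - [0,0,-0.058,0,0,0,0]
    - [0,-0.041,-0.029,0,0,0,0]
    - [0,-0.041,-0.028,0,0,0,0]
    - [0,-0.041,0,0,0,0,0]
    - [0,0,0,-0.025,0,0,0]
    - [0,0,0,-0.025,0,0,0]
    - [0,0,0,0,0,0,0]

```text
time_s: 5.82
position: [0.581, 0.1868, 0.0501]
tcp_rot: [[-0.998, 0.055, -0.004], [0.055, 0.998, -0.001], [0.004, -0.001, -1.0]]
force: [0.1, 0.5, 0.0]
opening: 1.004
```

play_rows:
  targets:
    - [1,0,0,0,0,0,0]
    - [1,0,0,0,0,0,0]
    - [1,0,0,0,0,0,0]
    - [1,0,0,0,0,0,0]
    - [1,0,0,0,0,0,0]
    - [1,0,0,0,0,0,0]
    - [1,0,0,0,0,0,0]

```text
time_s: 6.7
position: [0.5822, 0.1885, 0.0515]
tcp_rot: [[-0.998, 0.056, 0.0], [0.056, 0.998, 0.002], [-0.0, 0.002, -1.0]]
force: [-0.6, 3.4, -0.1]
opening: 0.314
```

play_rows:
  targets:
    - [1,0.012,0.001,0,0,0,0]
    - [1,0.015,-0.001,0,0,0,0]
    - [1,0.018,-0.001,0,0,0,0]
    - [1,0.018,-0.001,0,0,0,0]
    - [1,0.018,-0.001,0,0,0,0]
    - [1,0.018,-0.001,0,0,0,0]
    - [1,0.015,-0.001,0,0,0,0]
    - [1,0.008,-0.001,0,0,0,0]
    - [1,0,0,0,0,0,0]

```text
time_s: 7.82
position: [0.6924, 0.1824, 0.0509]
tcp_rot: [[-0.998, 0.054, -0.028], [0.054, 0.999, -0.001], [0.028, -0.002, -1.0]]
force: [-22.4, 1.2, 16.7]
opening: 0.317
```

play_rows:
  targets:
    - [0,-0.01,0,0,0,0,0]
    - [0,0,0,0,0,0,0]
    - [0,0,0,0,0,0,0]
    - [0,0,0,0.05,0,0,0]
    - [1,0,0,0.06,0,0,0]
    - [1,0,0,0.06,0,0,0]
    - [1,0,0,0.06,0,0,0]
    - [1,0,0.02,0.058,0,0,0]
    - [1,-0.03,0.03,0.03,0,0,0]
    - [1,-0.055,0.025,0,0,0,0]
    - [1,-0.055,0.015,0,0,0,0]
    - [1,-0.055,0.013,0,0,0,0]

```text
time_s: 9.32
position: [0.4984, 0.2851, 0.3698]
tcp_rot: [[-0.998, 0.055, 0.002], [0.055, 0.998, 0.001], [-0.002, 0.001, -1.0]]
force: [-0.1, -0.3, 0.5]
opening: 0.019
```

Run:
```python
from h import *
H=np.array([.526,.2795]);n=np.array([.9985,-.055]);p=None
for f in list(range(-10,90,8))+[90,92]:
    a=np.radians(f);c=.006+.0095*np.cos(a)
    s=.225*np.sin(a)-c*np.cos(a);z=.09+.225*np.cos(a)+c*np.sin(a)
    q=np.r_[H+n*s,z];print(f,np.round(q,4),None if p is None else np.round(q-p,4));p=q
```

```text
-10 [0.4719 0.2825 0.3089] None
-2 [0.5027 0.2808 0.3143] [ 0.0308 -0.0017  0.0054]
6 [0.5341 0.2791 0.3154] [ 0.0314 -0.0017  0.0011]
14 [0.5656 0.2773 0.312 ] [ 0.0315 -0.0017 -0.0034]
22 [0.5965 0.2756 0.3042] [ 0.0308 -0.0017 -0.0078]
30 [0.626 0.274 0.292] [ 0.0296 -0.0016 -0.0122]
38 [0.6537 0.2725 0.2756] [ 0.0277 -0.0015 -0.0164]
46 [0.6789 0.2711 0.2554] [ 0.0252 -0.0014 -0.0202]
54 [0.701  0.2699 0.2316] [ 0.0221 -0.0012 -0.0237]
62 [0.7195 0.2688 0.2049] [ 0.0185 -0.001  -0.0268]
70 [0.734  0.268  0.1756] [ 0.0145 -0.0008 -0.0292]
78 [0.7441 0.2675 0.1446] [ 0.0101 -0.0006 -0.0311]
86 [0.7497 0.2672 0.1123] [ 0.0056 -0.0003 -0.0322]
90 [0.7507 0.2671 0.096 ] [ 0.001  -0.0001 -0.0163]
92 [0.7507 0.2671 0.0878] [ 0.0001 -0.     -0.0082]
```

play_rows:
  targets:
    - [1,-0.04,0,0,0,0,0]
    - [1,-0.037,0.001,0,0,0,0]
    - [1,0,0,-0.034,0,0,0]
    - [1,0,0,-0.03,0,0,0]
    - [1,0.01,-0.001,0,0,0,0]
    - [1,0.02,-0.001,0,0,0,0]
    - [1,0.02,-0.001,0.003,0,0,0]
    - [1,0,0,0,0,0,0]

```text
time_s: 10.32
position: [0.4758, 0.2825, 0.31]
tcp_rot: [[-0.998, 0.056, 0.005], [0.056, 0.998, 0.001], [-0.005, 0.001, -1.0]]
force: [-0.2, -0.3, -0.2]
opening: 0.004
```

Run:
```python
from h import *
t=snap('top','t2');u=snap('side','s2')
o=np.hstack([t[150:310,120:340],u[90:250,110:330]]);cv2.imwrite('pics/v2.png',cv2.resize(o,None,fx=1.8,fy=1.8))
```

```text
(no output)
```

View pics/v2.png

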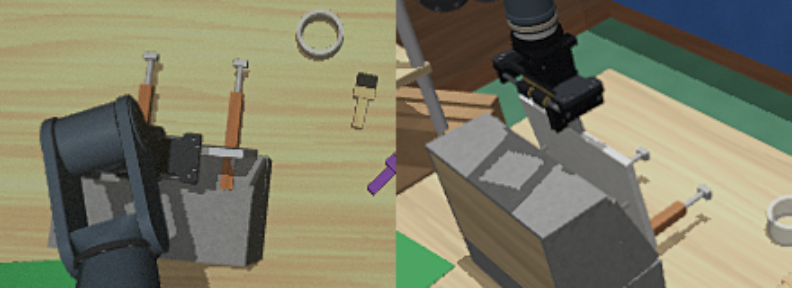

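Both supports are out, and the closed fingers are behind the tab. Pushing the flap over.

play_rows:
  targets:
    - [1,0.031,-0.002,0.005,0,0,0]
    - [1,0.031,-0.002,0.001,0,0,0]
    - [1,0.032,-0.002,-0.003,0,0,0]

```text
time_s: 10.8
position: [0.5647, 0.2767, 0.3111]
tcp_rot: [[-0.999, 0.054, -0.005], [0.054, 0.999, -0.0], [0.005, -0.0, -1.0]]
force: [-3.3, -0.3, -1.5]
opening: 0.008
```

Contact force is 3.3 N, as expected. Continuing the arc.

play_rows:
  targets:
    - [1,0.031,-0.002,-0.008,0,0,0]
    - [1,0.03,-0.002,-0.012,0,0,0]
    - [1,0.028,-0.002,-0.016,0,0,0]
    - [1,0.025,-0.001,-0.02,0,0,0]
    - [1,0.022,-0.001,-0.024,0,0,0]
    - [1,0.018,-0.001,-0.027,0,0,0]
    - [1,0.015,-0.001,-0.029,0,0,0]
    - [1,0.01,-0.001,-0.031,0,0,0]
    - [1,0.006,0,-0.032,0,0,0]
    - [1,0,0,-0.014,0,0,0]
    - [1,0,0,-0.004,0,0,0]
    - [1,0,0,0,0,0,0]

```text
time_s: 12.3
position: [0.7514, 0.2657, 0.0963]
tcp_rot: [[-0.999, 0.054, 0.002], [0.054, 0.999, 0.0], [-0.002, 0.0, -1.0]]
force: [-1.3, -0.4, 2.6]
opening: 0.008
```

play_rows:
  targets:
    - [1,0,0,-0.003,0,0,0]
    - [1,0,0,-0.002,0,0,0]
    - [1,0,0,0,0,0,0]
    - [1,0,0,0,0,0,0]

```text
time_s: 12.8
position: [0.7515, 0.2657, 0.0959]
tcp_rot: [[-0.999, 0.054, 0.003], [0.054, 0.999, -0.0], [-0.003, 0.0, -1.0]]
force: [-6.2, -3.0, 17.2]
opening: 0.001
```

Flap is pressed onto the supports: 17 N with no further motion. Next I'll retract toward the tray and look at the pins.

play_rows:
  targets:
    - [1,0,0,0.055,0,0,0]
    - [1,0,0,0.06,0,0,0]
    - [1,0,-0.02,0.05,0,0,-0.1]
    - [0,-0.025,-0.056,0,0,0,-0.137]
    - [0,-0.025,-0.056,0,0,0,-0.137]
    - [0,-0.025,-0.056,0,0,0,-0.137]
    - [0,-0.025,-0.056,0,0,0,-0.137]
    - [0,-0.025,-0.056,0,0,0,-0.137]
    - [0,-0.025,-0.056,0,0,0,-0.137]
    - [0,-0.025,-0.056,0,0,0,-0.137]
    - [0,-0.025,-0.056,0,0,0,-0.137]
    - [0,-0.025,-0.056,0,0,0,-0.137]

```text
time_s: 14.3
position: [0.5256, -0.2602, 0.2555]
tcp_rot: [[-0.178, 0.984, 0.002], [0.984, 0.178, -0.001], [-0.002, 0.002, -1.0]]
force: [0.0, -0.9, -0.2]
opening: 0.938
```

Run:
```python
from h import *
t=snap('top','t3');u=snap('side','s3')
for a in (-.115,.115):
    P=np.array([.631+.055*a,.2737+.9985*a,.119]);print('pin pred',proj('top',P),proj('side',P))
print(bot.read_state()['position'])
o=np.zeros((470,800,3),np.uint8)
a=cv2.resize(t[165:245,135:275],None,fx=2.85,fy=2.85,interpolation=cv2.INTER_CUBIC);o[:a.shape[0],:a.shape[1]]=a
b=cv2.resize(u[140:255,160:305],None,fx=2.7,fy=2.7,interpolation=cv2.INTER_CUBIC);o[:b.shape[0],402:402+b.shape[1]]=b
cv2.imwrite('pics/v3.png',o[:330])
```

```text
pin pred [257.47289337 200.98503305] [271.85346679 198.75194606]
pin pred [191.43728512 195.50714226] [227.0779336 170.5153067]
[ 0.52437916 -0.26449749  0.25538548]
```

View pics/v3.png

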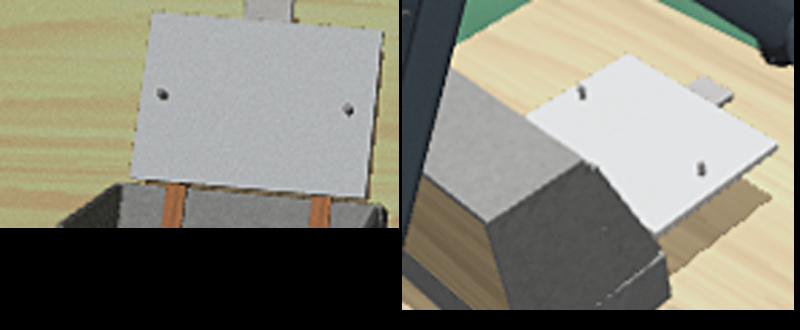

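Run:
```python
from h import *
im={'top':cv2.imread('pics/t3.png'),'side':cv2.imread('pics/s3.png')}
Q={}
for n,cs in(('top',((191.8,198),(257.1,203.2))),('side',((226.3,174.1),(270.7,202.2)))):
    for i,(u,v) in enumerate(cs):
        u0,v0=int(u)-6,int(v)-6;g=cv2.cvtColor(im[n][v0:v0+13,u0:u0+13],cv2.COLOR_BGR2GRAY).astype(float)
        w=np.clip(np.median(g)-25-g,0,None);vs,us=np.mgrid[:13,:13]
        c=(u0+(w*us).sum()/w.sum(),v0+(w*vs).sum()/w.sum());Q[n,i]=c;print(n,i,np.round(c,2),onz(n,*c,.107))
P=[tri(ray('top',*Q['top',i]),ray('side',*Q['side',i])) for i in(0,1)];print(P)
L,R=[(onz('top',*Q['top',i],.107)+onz('side',*Q['side',i],.107))/2 for i in(0,1)]
print('seat',(L+R)/2,'d',(L-R),np.linalg.norm(L-R),np.degrees(np.arctan2(L[0]-R[0],L[1]-R[1])))
# tray holes (bright spots) in t0/s0, fin
t=cv2.imread('pics/t3.png')
for u,v in((384.2,263.8),(445.3,253.5)):
    u0,v0=int(u)-5,int(v)-5;g=t[v0:v0+11,u0:u0+11].astype(float);g=g[...,1];w=np.clip(g-np.median(g)-25,0,None);vs,us=np.mgrid[:11,:11]
    c=(u0+(w*us).sum()/w.sum(),v0+(w*vs).sum()/w.sum());print('hole',c,onz('top',*c,.004))
```

```text
top 0 [191.76 197.93] [0.63098641 0.39017326 0.107     ]
top 1 [257.16 203.54] [0.61775627 0.16104572 0.107     ]
side 0 [226.2  173.97] [0.63095493 0.38898256 0.107     ]
side 1 [270.53 202.44] [0.61775484 0.15980659 0.107     ]
[(array([0.63143563, 0.39024706, 0.10600309]), np.float64(0.0006915277223409774)), (array([0.61824689, 0.16093279, 0.10590116]), np.float64(0.0007981222450742253))]
seat [0.62436311 0.27500203 0.107     ] d [ 1.32151123e-02  2.29151751e-01 -5.55111512e-17] 0.22953249005799664 3.3005745494411696
hole (np.float64(nan), np.float64(nan)) [nan nan nan]
hole (np.float64(445.68666666666667), np.float64(252.15333333333334)) [ 0.47370382 -0.52378277  0.004     ]<stdin>:16: RuntimeWarning: invalid value encountered in scalar divide
```

play_rows:
  targets:
    - [0,-0.02,-0.05,-0.05,0,0,0.006]
    - [0,-0.03,-0.05,-0.05,0,0,0]
    - [0,-0.027,-0.045,-0.05,0,0,0]
    - [0,0,0,0,0,0,0]
    - [0,0,0,0,0,0,0]

```text
time_s: 15.02
position: [0.4623, -0.3801, 0.1289]
tcp_rot: [[-0.188, 0.982, 0.001], [0.982, 0.188, -0.0], [-0.0, 0.001, -1.0]]
force: [0.3, -0.7, 0.6]
opening: 1.003
```

play_rows:
  targets:
    - [0,-0.0155,-0.027,-0.02,0,0,0]
    - [0,0,0,-0.03,0,0,0]
    - [0,0,0,-0.03,0,0,0]
    - [0,0,0,-0.026,0,0,0]
    - [0,0,0,0,0,0,0]

```text
time_s: 15.65
position: [0.447, -0.4057, 0.0222]
tcp_rot: [[-0.19, 0.982, -0.001], [0.982, 0.19, 0.001], [0.001, -0.0, -1.0]]
force: [0.9, 1.7, -0.6]
opening: 0.996
```

play_rows:
  targets:
    - [1,0,0,0,0,0,0]
    - [1,0,0,0,0,0,0]
    - [1,0,0,0,0,0,0]
    - [1,0,0,0,0,0,0]
    - [1,0,0,0,0,0,0]
    - [1,0,0,0,0,0,0]
    - [1,0,0,0,0,0,0]
    - [1,0,0,0,0,0,0]
    - [1,0,0,0,0,0,0]

```text
time_s: 16.77
position: [0.4465, -0.4076, 0.0222]
tcp_rot: [[-0.188, 0.982, 0.001], [0.982, 0.188, -0.0], [-0.0, 0.001, -1.0]]
force: [2.4, 0.7, -1.5]
opening: 0.138
```

Fin gripped at 12.0 mm. Lifting and carrying.

play_rows:
  targets:
    - [1,0,0,0.03,0,0,0]
    - [1,0,0,0.04,0,0,0]
    - [1,0,0,0.05,0,0,0]
    - [1,0,0,0.05,0,0,0]
    - [1,0,0.02,0.02,0,0,0]
    - [1,0.01,0.04,0,0,0,0]
    - [1,0.01,0.05,0,0,0,0]
    - [1,0.01,0.05,0,0,0,-0.05]
    - [1,0.01,0.05,0,0,0,-0.05]
    - [1,0.01,0.05,0,0,0,-0.05]
    - [1,0.01,0.05,0,0,0,-0.05]
    - [1,0.02,0.05,0,0,0,-0.047]

```text
time_s: 18.27
position: [0.5239, -0.0456, 0.2111]
tcp_rot: [[0.06, 0.998, -0.005], [0.998, -0.06, 0.001], [0.0, -0.005, -1.0]]
force: [0.8, -0.6, -4.1]
opening: 0.134
```

play_rows:
  targets:
    - [1,0.02,0.05,0,0,0,0]
    - [1,0.02,0.05,0,0,0,0]
    - [1,0.02,0.05,0,0,0,0]
    - [1,0.02,0.05,0,0,0,0]
    - [1,0.018,0.05,0,0,0,0]
    - [1,0,0.04,0,0,0,0]
    - [1,0,0,0,0,0,0]
    - [1,0,0,0,0,0,0]

```text
time_s: 19.27
position: [0.6235, 0.2418, 0.2119]
tcp_rot: [[0.058, 0.998, -0.001], [0.998, -0.058, -0.001], [-0.001, -0.001, -1.0]]
force: [-0.3, -0.1, -0.3]
opening: 0.005
```

Run:
```python
from h import *
s=bot.read_state();print(s['position'],s['tcp_rot'][0],s['force'],s['opening'])
t=snap('top','t4');u=snap('side','s4')
o=np.hstack([t[120:290,120:320],u[100:270,160:360]]);cv2.imwrite('pics/v4.png',cv2.resize(o,None,fx=2,fy=2,interpolation=cv2.INTER_CUBIC))
```

```text
[0.62346478 0.24177702 0.21191388] [ 0.05760121  0.99833915 -0.00102476] [-0.30213146 -0.08754032 -0.33962426] 0.004868347464357554
```

View pics/v4.png

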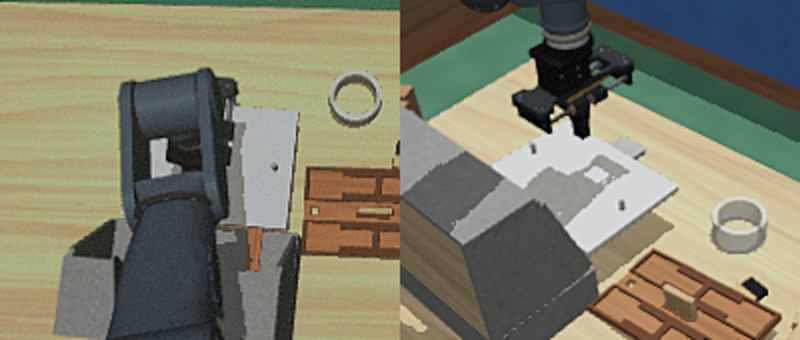

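The grip slackened mid-carry and the tray dropped near the brushes. Looking at the area.

Run:
```python
from h import *
t=cv2.imread('pics/t4.png');u=cv2.imread('pics/s4.png')
a=cv2.resize(t[150:290,255:455],None,fx=2.6,fy=2.6,interpolation=cv2.INTER_CUBIC)
b=cv2.resize(u[190:320,240:420],None,fx=1.55,fy=1.55,interpolation=cv2.INTER_CUBIC)
o=np.zeros((364,520+279,3),np.uint8);o[:364,:520]=a;o[:b.shape[0],520:520+b.shape[1]]=b;cv2.imwrite('pics/v5.png',o)
```

```text
(no output)
```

View pics/v5.png

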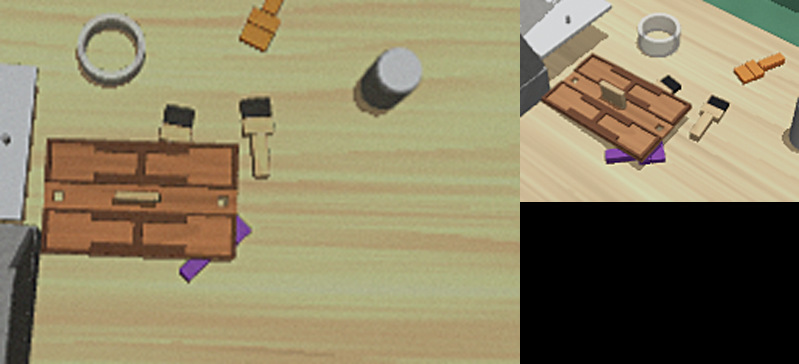

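Run:
```python
from h import *
T=lambda x,y:(255+x/2.6,150+y/2.6);S=lambda x,y:(240+(x-520)/1.55,190+y/1.55)
for n,a,b in(('fin top',(137,195),(613,90)),('holeR',(223,201),(657,127)),('holeL',(57,196),(573,91)),('corner LT',(48,141),(587,55)),('corner RT',(237,146),(690,105)),('corner RB',(235,258),(644,158))):
    print(n,tri(ray('top',*T(*a)),ray('side',*S(*b))))
t=cv2.imread('pics/t4.png');hsv=cv2.cvtColor(t,cv2.COLOR_BGR2HSV)
m=((hsv[...,1]>110)&(hsv[...,0]<20)&(hsv[...,2]<190)).astype(np.uint8);m[:,:270]=0;m[:,348:]=0;m[:200]=0;m[252:]=0
m=cv2.morphologyEx(m,cv2.MORPH_CLOSE,np.ones((9,9)))
cs=max(cv2.findContours(m,0,2)[0],key=cv2.contourArea);P=np.array([onz('top',*p[0],.023)[:2] for p in cs],np.float32);print(cv2.minAreaRect(P))
```

```text
fin top (array([ 0.55477935, -0.01589349,  0.05940792]), np.float64(0.0022002788043814668))
holeR (array([ 0.55042918, -0.13273028,  0.0376308 ]), np.float64(0.002984114357623538))
holeL (array([ 0.55842933,  0.10183131, -0.02971456]), np.float64(0.0036756946558178113))
corner LT (array([0.62845161, 0.1155236 , 0.0177405 ]), np.float64(0.00869907878511038))
corner RT (array([ 0.62896695, -0.15240153,  0.04222836]), np.float64(0.002200519605786093))
corner RB (array([ 0.47567618, -0.15358937,  0.03645275]), np.float64(0.005646945064648972))
((0.5615955591201782, -0.01834365725517273), (0.2703012228012085, 0.17405101656913757), 89.97235870361328)
```

The tray is lying on one brush's handle and the purple brush, tilted about 0.1 rad with its -y end up. Re-gripping with a matching tool tilt.

play_rows:
  targets:
    - [0,-0.014,-0.05,0,0,0,0.025]
    - [0,-0.014,-0.05,0,0,0,0.025]
    - [0,-0.014,-0.05,0,-0.05,0,0]
    - [0,-0.014,-0.05,0,-0.05,0,0]
    - [0,-0.014,-0.05,0,0,0,0]
    - [0,0,-0.01,-0.03,0,0,0]
    - [0,0,0,-0.05,0,0,0]
    - [0,0,0,0,0,0,0]
    - [0,0,0,0,0,0,0]

```text
time_s: 20.5
position: [0.5547, -0.0182, 0.1335]
tcp_rot: [[0.009, 1.0, 0.002], [0.995, -0.009, -0.1], [-0.1, 0.002, -0.995]]
force: [0.2, 0.4, 0.3]
opening: 0.94
```

play_rows:
  targets:
    - [0,0,0,-0.03,0,0,0]
    - [0,0,0,-0.03,0,0,0]
    - [0,-0.001,0,-0.025,0,0,0]
    - [0,0,0,-0.011,0,0,0]
    - [0,0,0,0,0,0,0]
    - [1,0,0,0,0,0,0]
    - [1,0,0,0,0,0,0]
    - [1,0,0,0,0,0,0]
    - [1,0,0,0,0,0,0]
    - [1,0,0,0,0,0,0]
    - [1,0,0,0,0,0,0]
    - [1,0,0,0,0,0,0]

```text
time_s: 22.0
position: [0.5529, -0.0175, 0.0362]
tcp_rot: [[0.008, 1.0, -0.0], [0.995, -0.008, -0.1], [-0.1, 0.001, -0.995]]
force: [-0.1, -0.2, 0.3]
opening: 0.288
```

play_rows:
  targets:
    - [1,0,0,0,0,0,0]
    - [1,0,0,0,0,0,0]
    - [1,0,0,0.01,0,0,0]
    - [1,0,0,0.02,0,0,0]
    - [1,0,0,0.04,0.03,0,0]
    - [1,0,0,0.05,0.035,0,0]
    - [1,0,0,0.05,0.035,0,0]
    - [1,0,0,0,0,0,0]

```text
time_s: 23.0
position: [0.5551, -0.0186, 0.2101]
tcp_rot: [[0.009, 1.0, 0.008], [1.0, -0.009, -0.002], [-0.002, 0.008, -1.0]]
force: [0.4, -0.6, -5.7]
opening: 0.138
```

play_rows:
  targets:
    - [1,0.006,0.02,0,0,0,0]
    - [1,0.01,0.04,0,0,0,-0.025]
    - [1,0.011,0.045,0,0,0,-0.024]
    - [1,0.011,0.045,0,0,0,0]
    - [1,0.011,0.045,0,0,0,0]
    - [1,0.011,0.045,0,0,0,0]
    - [1,0.011,0.04,0,0,0,0]
    - [1,0,0.0125,-0.02,0,0,0]
    - [1,0,0,-0.02,0,0,0]
    - [1,0,0,0,0,0,0]
    - [1,0,0,0,0,0,0]

```text
time_s: 24.38
position: [0.6233, 0.2742, 0.1651]
tcp_rot: [[0.058, 0.998, -0.002], [0.998, -0.058, -0.001], [-0.001, -0.002, -1.0]]
force: [0.3, -1.0, -4.7]
opening: 0.136
```

Run:
```python
from h import *
s=bot.read_state();print(s['position'],s['tcp_rot'],s['force'],s['opening'])
t=snap('top','t6');u=snap('side','s6')
a=cv2.resize(t[140:260,130:290],None,fx=2.5,fy=2.5,interpolation=cv2.INTER_CUBIC)
b=cv2.resize(u[110:260,165:325],None,fx=2.5,fy=2.5,interpolation=cv2.INTER_CUBIC)
o=np.zeros((375,800,3),np.uint8);o[:300,:400]=a;o[:375,400:]=b;cv2.imwrite('pics/v6.png',o)
```

```text
[0.62329459 0.27416512 0.16513086] [[ 5.77210373e-02  9.98330108e-01 -2.29744815e-03]
 [ 9.98332180e-01 -5.77233120e-02 -9.36344114e-04]
 [-1.06739684e-03 -2.23956967e-03 -9.99996922e-01]] [ 0.34597326 -1.00104515 -4.73290354] 0.13558349328851665
```

View pics/v6.png

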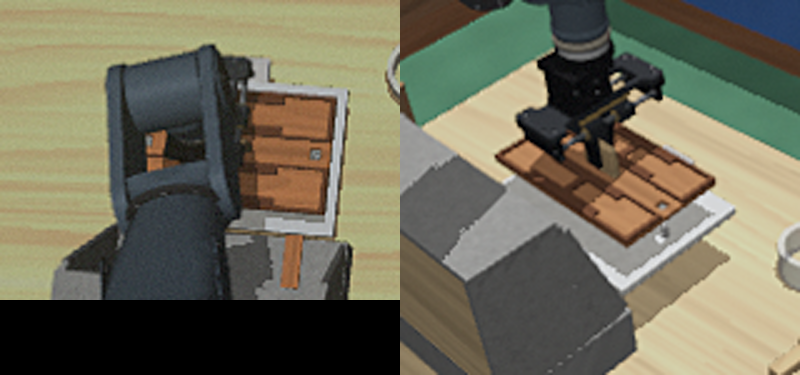

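Run:
```python
from h import *
for n,a in(('top',(256.4,202.0)),('top',(190.4,196.4)),('side',(269.8,192.4))):print(n,onz(n,*a,.149))
print(tri(ray('top',256.4,202),ray('side',269.8,192.4)))
t=cv2.imread('pics/t6.png');u=cv2.imread('pics/s6.png')
print(t[196:209,250:263].sum(2)//3);print(u[186:199,263:277].sum(2)//3); print(t[190:203,185:197].sum(2)//3)
```

```text
top [0.61592924 0.15843816 0.149     ]
top [0.62871213 0.38322456 0.149     ]
side [0.62050528 0.16059311 0.149     ]
(array([0.61590272, 0.15712847, 0.1538706 ]), np.float64(0.002089739345470701))
[[102 105 101 101  51  47  49  46  48  48  48  51  33]
 [109 114 109 114 108 104 105 103 104 103 103 106  53]
 [114 112 109 116 112 117 117 115 114 119 114 112  74]
 [ 98 106 106 107  67  63  66  63  89 109 113 110  62]
 [ 96  97  98  94  77 120 121 126  92 102  99 101  70]
 [ 96  93  93  89  97 132 104 105  96  94  99  94  81]
 [ 93 102  98  87 102 104 141 140  81  94 101  97  83]
 [106 111 112  86  94  88 117  93  91 102 106  99  87]
 [113 108 108 106 109 111 110  98 111 113 111  86  78]
 [111 113 111 108 108 108 110 111 108 109 111  77 174]
 [ 83  85  96  92 107 101 102 102 111 109 110  78 190]
 [ 47  46  65  50  52  59  69  67  71  66  76  47 189]
 [106 105 106 107 112 103  77  86  66  62  63  47 187]]
[[128 132 137 141 132 128  79  40  56  92 120 141 143 138]
 [124 127 128 135 139 142 132 127  75  40  73 108 133 145]
 [122 124 126 127 130 138 140 145 132 108  58  49  85 114]
 [133 125
[... 545 characters left out ...]
49  49  91 137 148 158 156 153 154]]
[[ 54  55  53  51  54  47  39  51  39  40  42  39]
 [ 57  49  48  42  46  40  34  34  31  30  26  25]
 [ 37  43  38  35  27  33  31  40  54  66 101  54]
 [ 40  29  35  49  47  75  94  99 103 101 111  80]
 [ 34  36  24  74  97  72  84 113 102 112 110  82]
 [ 37  33  27  95 133 120  93 110 108 110 113  62]
 [ 36  35  23  83 136  99 102 111 104 114 114  56]
 [ 34  35  27  73 135 103 105 113 107 113 114  37]
 [ 31  30  26  62 116  90 109 107 105 114 111  26]
 [ 33  37  34  65 119 104 107 104 108 108  75  26]
 [ 40  27  28  72 128 123 115 122 120 118  53  26]
 [ 34  29  28  47  93  90  83  84 101  98  42  17]
 [ 35  35  35  41  51  45  52  47  49  48  36  15]]
```

Hole R and its pin agree to about 1 mm. Lowering.

play_rows:
  targets:
    - [1,0.001,0.001,-0.01,0,0,0]
    - [1,0,0,-0.01,0,0,0]
    - [1,0,0,-0.008,0,0,0]
    - [1,0,0,-0.006,0,0,0]
    - [1,0,0,0,0,0,0]

```text
time_s: 25.1
position: [0.6245, 0.2759, 0.1313]
tcp_rot: [[0.057, 0.998, -0.002], [0.998, -0.057, -0.0], [-0.001, -0.002, -1.0]]
force: [0.5, 0.4, -5.6]
opening: 0.135
```

play_rows:
  targets:
    - [1,0,0,-0.006,0,0,0]
    - [1,0,0,-0.004,0,0,0]
    - [1,0,0,-0.003,0,0,0]
    - [1,0,0,0,0,0,0]

```text
time_s: 25.6
position: [0.6249, 0.2759, 0.119]
tcp_rot: [[0.057, 0.998, -0.0], [0.998, -0.057, -0.0], [-0.0, -0.0, -1.0]]
force: [-0.4, 1.0, -5.9]
opening: 0.14
```

play_rows:
  targets:
    - [1,0,0,-0.002,0,0,0]
    - [1,0,0,-0.002,0,0,0]
    - [1,0,0,0,0,0,0]

```text
time_s: 25.98
position: [0.6255, 0.2759, 0.1169]
tcp_rot: [[0.057, 0.998, 0.001], [0.998, -0.057, 0.0], [0.0, 0.001, -1.0]]
force: [-2.1, -2.5, 4.6]
opening: 0.136
```

play_rows:
  targets:
    - [0,0,0,0,0,0,0]
    - [0,0,0,0,0,0,0]
    - [0,0,0,0,0,0,0]
    - [0,0,0,0,0,0,0]
    - [0,0,0,0.05,0,0,0]
    - [0,0,0,0.06,0,0,0]
    - [0,-0.03,-0.05,0.05,0,0,0.1]
    - [0,-0.04,-0.05,0,0,0,0.15]
    - [0,-0.04,-0.05,0,0,0,0.15]
    - [0,-0.04,-0.05,0,0,0,0]
    - [0,0,-0.05,0,0,0,0]
    - [0,0,0,0,0,0,0]

```text
time_s: 27.48
position: [0.4835, 0.0361, 0.2664]
tcp_rot: [[-0.332, 0.943, 0.001], [0.943, 0.332, -0.001], [-0.001, 0.001, -1.0]]
force: [0.3, 0.6, 0.6]
opening: 0.999
```

Run:
```python
from h import *
s=bot.read_state();print(s['position'],s['tcp_rot'][:,1],s['force'],s['opening'])
t=snap('top','t7');u=snap('side','s7')
a=cv2.resize(t[140:290,130:390],None,fx=2,fy=2,interpolation=cv2.INTER_CUBIC)
b=cv2.resize(u[130:310,160:420],None,fx=1.7,fy=1.7,interpolation=cv2.INTER_CUBIC)
o=np.zeros((600,520,3),np.uint8);o[:300,:520]=a;o[300:600,:442]=b[:300,:442];cv2.imwrite('pics/v7.png',o)
```

```text
[0.48354729 0.03614959 0.26636859] [0.94344172 0.33153688 0.00100791] [0.28547798 0.58668984 0.58916811] 0.9986947772284621
```

View pics/v7.png

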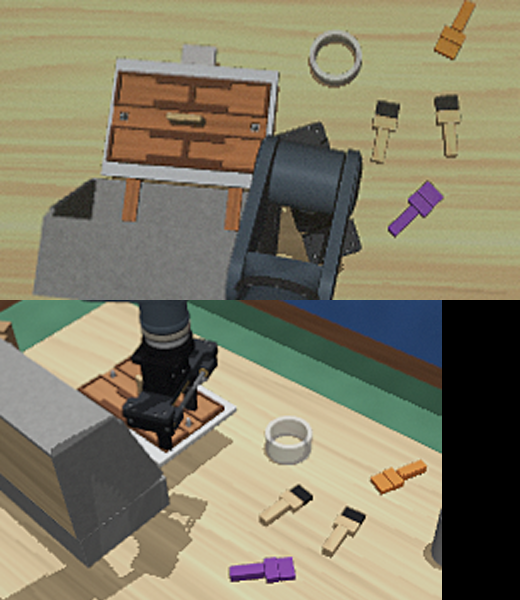

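Tray is seated and both brushes are clear. Measuring them.

Run:
```python
from h import *
t=cv2.imread('pics/t7.png');u=cv2.imread('pics/s7.png')
S=lambda x,y:(160+x/1.7,130+(y-300)/1.7);T=lambda x,y:(130+x/2,140+y/2)
def blob(im,u0,v0,r=10):
    u0,v0=int(u0)-r,int(v0)-r;g=cv2.cvtColor(im[v0:v0+2*r,u0:u0+2*r],cv2.COLOR_BGR2GRAY);m=(g<55).astype(np.uint8)
    n,l,st,c=cv2.connectedComponentsWithStats(m);k=1+np.argmax(st[1:,4]);return (u0+c[k][0],v0+c[k][1]),st[k]
for i,(bt,ht,bs,hs) in enumerate((((387,110),(379,160),(300,495),(266,518)),((448,106),(452,155),(352,517),(331,548)))):
    ct,_=blob(t,*T(*bt));cs,_=blob(u,*S(*bs));B=onz('top',*ct,.014);B2=onz('side',*cs,.010);H=onz('top',*T(*ht),.02);H2=onz('side',*S(*hs),.015)
    print(i,'bristle',B,B2,'handle end',H,H2)
    for b,h in((B,H),(B2,H2)):
        d=b[:2]-h[:2];print('  len',np.linalg.norm(d),'yaw',np.degrees(np.arctan2(d[1],d[0])),'origin',b[:2]-.062*d/np.linalg.norm(d))
```

```text
0 bristle [ 0.67440729 -0.06945736  0.014     ] [ 0.67567066 -0.07383078  0.01      ] handle end [ 0.57813229 -0.05717197  0.02      ] [ 0.58332386 -0.05904217  0.015     ]
  len 0.09705568377600242 yaw -7.272055285628252 origin [ 0.612906   -0.06160935]
  len 0.09352343767772542 yaw -9.098210111711179 origin [ 0.61445069 -0.06402689]
1 bristle [ 0.68900399 -0.17801188  0.014     ] [ 0.69263545 -0.1818165   0.01      ] handle end [ 0.5909993  -0.18994256  0.02      ] [ 0.60003951 -0.19388244  0.015     ]
  len 0.09872821113403717 yaw 6.940795570171379 origin [ 0.62745835 -0.18550419]
  len 0.09337877000293589 yaw 7.424228687100716 origin [ 0.63115522 -0.18982783]
```

play_rows:
  targets:
    - [0.3,0.03,-0.025,-0.02,0,0,0.16]
    - [0.3,0.03,-0.025,-0.03,0,0,0.16]
    - [0.3,0.03,-0.025,-0.03,0,0,0.16]
    - [0.3,0.02,-0.0235,-0.03,0,0,0.16]
    - [0.3,0.02,0,-0.03,0,0,0.16]
    - [0.3,0,0,-0.02,0,0,0.16]
    - [0.3,0,0,0,0,0,0.133]
    - [0.3,0,0,0,0,0,0]
    - [0.3,0,0,0,0,0,0]

```text
time_s: 28.7
position: [0.6139, -0.0586, 0.106]
tcp_rot: [[-0.991, 0.135, 0.0], [0.135, 0.991, 0.0], [-0.0, 0.0, -1.0]]
force: [0.5, -0.3, 1.3]
opening: 0.7
```

play_rows:
  targets:
    - [0.3,0,-0.004,-0.03,0,0,0]
    - [0.3,0,0,-0.03,0,0,0]
    - [0.3,0,0,-0.025,0,0,0]
    - [0.3,0,0,-0.012,0,0,0]
    - [0.3,0,0,0,0,0,0]
    - [1,0,0,0,0,0,0]
    - [1,0,0,0,0,0,0]
    - [1,0,0,0,0,0,0]
    - [1,0,0,0,0,0,0]
    - [1,0,0,0,0,0,0]
    - [1,0,0,0,0,0,0]

```text
time_s: 30.08
position: [0.6135, -0.0635, 0.0092]
tcp_rot: [[-0.991, 0.135, 0.0], [0.135, 0.991, 0.0], [-0.0, 0.0, -1.0]]
force: [-0.2, 0.4, 2.0]
opening: 0.25
```

play_rows:
  targets:
    - [1,0,0,0.03,0,0,0]
    - [1,0,0,0.05,0,0,0]
    - [1,0,0,0.05,0,0,0]
    - [1,0,0.02,0.05,0,0,-0.16]
    - [1,0.008,0.04,0.01,0,0,-0.166]
    - [1,0.008,0.04,0,0,0,-0.166]
    - [1,0.01,0.04,0,0,0,-0.166]
    - [1,0.01,0.04,0,0,0,-0.166]
    - [1,0.01,0.04,0,0,0,-0.166]
    - [1,0.01,0.04,0,0,0,-0.166]
    - [1,0,0.027,0,0,0,-0.166]
    - [1,0,0,0,0,0,-0.17]

```text
time_s: 31.58
position: [0.6686, 0.226, 0.1979]
tcp_rot: [[0.058, 0.998, -0.001], [0.998, -0.058, 0.0], [0.0, -0.001, -1.0]]
force: [0.6, -0.3, 0.2]
opening: 0.251
```

play_rows:
  targets:
    - [1,0,0,0,0,0,0]
    - [1,0,0,0,0,0,0]

```text
time_s: 31.82
position: [0.6692, 0.2229, 0.1985]
tcp_rot: [[0.054, 0.999, -0.001], [0.999, -0.054, -0.0], [-0.0, -0.001, -1.0]]
force: [-0.5, -0.3, -1.4]
opening: 0.248
```

Run:
```python
from h import *
s=bot.read_state();print(s['position'],s['tcp_rot'],s['force'],s['opening'])
t=snap('top','t8');u=snap('side','s8')
p=s['position'];X=p+np.array([-.0036,-.062,.004]);print('pred bristle',proj('top',X),proj('side',X))
a=cv2.resize(t[140:260,130:290],None,fx=2.5,fy=2.5,interpolation=cv2.INTER_CUBIC)
b=cv2.resize(u[110:260,175:335],None,fx=2.5,fy=2.5,interpolation=cv2.INTER_CUBIC)
o=np.zeros((375,800,3),np.uint8);o[:300,:400]=a;o[:375,400:]=b;cv2.imwrite('pics/v8.png',o)
```

```text
[0.66923151 0.22289488 0.19851982] [[ 5.40409920e-02  9.98538422e-01 -7.68777330e-04]
 [ 9.98538645e-01 -5.40412660e-02 -3.40255086e-04]
 [-3.81303477e-04 -7.49266151e-04 -9.99999647e-01]] [-0.51939132 -0.29260828 -1.37185737] 0.2481395043799384
pred bristle [254.40461834 184.11772225] [277.83081157 172.5267455 ]
```

View pics/v8.png

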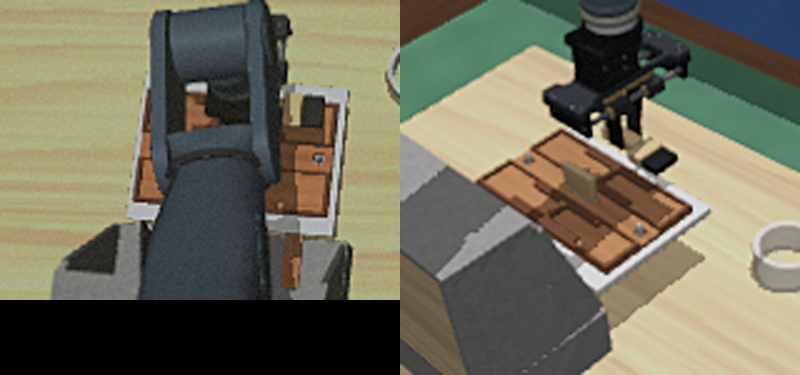

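Bristle pixel (254.8,184) matches the prediction (254.4,184.1), so the brush is where it should be in the grip. Lowering it into the pocket.

play_rows:
  targets:
    - [1,0,0.001,-0.03,0,0,0]
    - [1,0,0,-0.03,0,0,0]
    - [1,0,0,-0.012,0,0,0]
    - [1,0,0,-0.006,0,0,0]
    - [1,0,0,-0.004,0,0,0]
    - [1,0,0,0,0,0,0]

```text
time_s: 32.67
position: [0.6699, 0.2245, 0.1176]
tcp_rot: [[0.056, 0.998, 0.001], [0.998, -0.056, 0.0], [0.0, 0.001, -1.0]]
force: [0.7, 0.3, -0.9]
opening: 0.252
```

play_rows:
  targets:
    - [1,0,0,-0.002,0,0,0]
    - [1,0,0,-0.0015,0,0,0]
    - [1,0,0,0,0,0,0]

```text
time_s: 33.05
position: [0.6697, 0.2245, 0.114]
tcp_rot: [[0.056, 0.998, 0.001], [0.998, -0.056, 0.0], [0.0, 0.001, -1.0]]
force: [-1.0, 0.6, 2.5]
opening: 0.248
```

play_rows:
  targets:
    - [0.4,0,0,0,0,0,0]
    - [0.4,0,0,0,0,0,0]
    - [0.4,0,0,0,0,0,0]
    - [0.4,0,0,0.03,0,0,0]
    - [0.4,0,0,0.05,0,0,0]
    - [0.4,-0.005,-0.045,0.02,0,0,0.16]
    - [0.4,-0.005,-0.045,0,0,0,0.16]
    - [0.4,-0.005,-0.045,0,0,0,0.16]
    - [0.4,-0.005,-0.045,0,0,0,0.16]
    - [0.4,-0.005,-0.045,0,0,0,0.16]
    - [0.4,-0.005,-0.045,0,0,0,0.16]
    - [0.4,-0.005,-0.045,0,0,0,0.16]

```text
time_s: 34.55
position: [0.6342, -0.0921, 0.2134]
tcp_rot: [[-0.877, 0.481, 0.0], [0.481, 0.877, -0.0], [-0.0, 0.0, -1.0]]
force: [-0.3, 0.4, -0.8]
opening: 0.599
```

play_rows:
  targets:
    - [0.4,-0.005,-0.045,-0.02,0,0,0.16]
    - [0.4,0,-0.04,-0.02,0,0,0.16]
    - [0.4,0,0,-0.04,0,0,0.16]
    - [0.4,0,0,0,0,0,0.152]
    - [0.4,0,0,0,0,0,0]
    - [0.4,0,0,0,0,0,0]

```text
time_s: 35.3
position: [0.6299, -0.1757, 0.134]
tcp_rot: [[-0.992, -0.123, 0.001], [-0.123, 0.992, -0.001], [-0.001, -0.001, -1.0]]
force: [0.1, -0.2, 0.4]
opening: 0.6
```

Run:
```python
from h import *
s=bot.read_state();print(s['position'],s['tcp_rot'][:,1])
t=snap('top','t9');u=snap('side','s9')
def blob(im,u0,v0,r):
    u0,v0=int(u0)-r,int(v0)-r;g=cv2.cvtColor(im[v0:v0+2*r,u0:u0+2*r],cv2.COLOR_BGR2GRAY);m=(g<55).astype(np.uint8)
    n,l,st,c=cv2.connectedComponentsWithStats(m);k=1+np.argmax(st[1:,4]);return (u0+c[k][0],v0+c[k][1]),st[k]
for z,n,im,p in((.014,'top',t,(354,193)),(.01,'side',u,(367,257.6))): c,st=blob(im,*p,8);print(n,c,st,onz(n,*c,z))
a=cv2.resize(t[150:260,150:290],None,fx=2.8,fy=2.8,interpolation=cv2.INTER_CUBIC)
b=cv2.resize(u[120:260,180:320],None,fx=2.8,fy=2.8,interpolation=cv2.INTER_CUBIC)
o=np.zeros((392,784,3),np.uint8);o[:308,:392]=a;o[:392,392:]=b;cv2.imwrite('pics/v9.png',o)
```

```text
[ 0.62993977 -0.17568584  0.13400532] [-1.22923618e-01  9.92415869e-01 -7.26096272e-04]
top (np.float64(353.15337423312883), np.float64(193.58282208588957)) [  0   1  16  15 163] [ 0.6806567  -0.17911379  0.014     ]
side (np.float64(367.953125), np.float64(256.375)) [ 3  3 13 10 64] [ 0.69248452 -0.18197043  0.01      ]
```

View pics/v9.png

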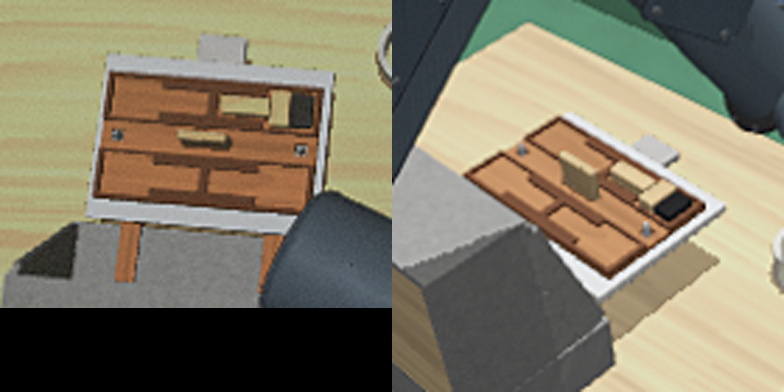

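Brush 0 lies in its pocket with its head in the wide end. Brush 1 hasn't moved; its bristle in the side view is still at (0.692,-0.182). Grasping it.

play_rows:
  targets:
    - [0.4,-0.001,-0.0115,-0.03,0,0,0]
    - [0.4,0,0,-0.04,0,0,0]
    - [0.4,0,0,-0.035,0,0,0]
    - [0.4,0,0,-0.02,0,0,0]
    - [0.4,0,0,0,0,0,0]
    - [1,0,0,0,0,0,0]
    - [1,0,0,0,0,0,0]
    - [1,0,0,0,0,0,0]
    - [1,0,0,0,0,0,0]
    - [1,0,0,0,0,0,0]
    - [1,0,0,0,0,0,0]

```text
time_s: 36.78
position: [0.6287, -0.1871, 0.0091]
tcp_rot: [[-0.992, -0.125, 0.001], [-0.125, 0.992, -0.0], [-0.001, -0.0, -1.0]]
force: [-0.6, 1.2, 5.7]
opening: 0.252
```

play_rows:
  targets:
    - [1,0,0,0.03,0,0,0]
    - [1,0,0,0.05,0,0,0]
    - [1,0,0,0.05,0,0,0]
    - [1,0,0.02,0.05,0,0,-0.16]
    - [1,-0.005,0.04,0.01,0,0,-0.16]
    - [1,-0.005,0.04,0,0,0,-0.16]
    - [1,-0.005,0.04,0,0,0,-0.16]
    - [1,-0.005,0.04,0,0,0,-0.16]
    - [1,-0.005,0.04,0,0,0,-0.16]
    - [1,-0.005,0.04,0,0,0,-0.16]
    - [1,-0.005,0.04,0,0,0,-0.16]
    - [1,-0.005,0.04,0,0,0,-0.16]

```text
time_s: 38.28
position: [0.5878, 0.154, 0.1977]
tcp_rot: [[-0.248, 0.969, -0.001], [0.969, 0.248, -0.0], [-0.0, -0.001, -1.0]]
force: [-0.2, -0.8, 0.1]
opening: 0.248
```

play_rows:
  targets:
    - [1,-0.005,0.04,0,0,0,-0.16]
    - [1,-0.01,0.036,0,0,0,-0.154]
    - [1,0,0,0,0,0,0]
    - [1,0,0,0,0,0,0]
    - [1,0,0,0,0,0,0]

```text
time_s: 38.9
position: [0.5738, 0.2277, 0.1982]
tcp_rot: [[0.059, 0.998, -0.0], [0.998, -0.059, -0.0], [-0.0, -0.0, -1.0]]
force: [0.4, 0.2, -1.1]
opening: 0.246
```

Run:
```python
from h import *
s=bot.read_state();print(s['position'],s['tcp_rot'],s['force'],s['opening'])
t=snap('top','t10');u=snap('side','s10')
p=s['position'];X=p+np.array([-.0036,-.062,.004])
for n,im in(('top',t),('side',u)):
    q=proj(n,X);r=9;u0,v0=int(q[0])-r,int(q[1])-r;g=cv2.cvtColor(im[v0:v0+2*r,u0:u0+2*r],cv2.COLOR_BGR2GRAY);m=(g<55).astype(np.uint8)
    k,l,st,c=cv2.connectedComponentsWithStats(m);print(n,q,[((u0+c[j][0]).round(1),(v0+c[j][1]).round(1),st[j].tolist()) for j in range(1,k) if st[j][4]>8])
```

```text
[0.57377687 0.22768435 0.19820105] [[ 5.88105004e-02  9.98269146e-01 -1.91299871e-04]
 [ 9.98269060e-01 -5.88105809e-02 -4.46629063e-04]
 [-4.57106470e-04 -1.64702264e-04 -9.99999882e-01]] [ 0.43304175  0.20284727 -1.14007928] 0.24584687135887726
top [251.42314498 213.10606053] [(np.float64(252.0), np.float64(213.6), [5, 3, 11, 14, 113])]
side [255.97556638 187.4651241 ] [(np.float64(256.7), np.float64(189.2), [3, 6, 15, 11, 110]), (np.float64(247.2), np.float64(193.9), [0, 14, 5, 4, 12])]
```

play_rows:
  targets:
    - [1,0,0.003,-0.03,0,0,0]
    - [1,0,0,-0.03,0,0,0]
    - [1,0,0,-0.012,0,0,0]
    - [1,0,0,-0.006,0,0,0]
    - [1,0,0,-0.004,0,0,0]
    - [1,0,0,-0.0025,0,0,0]
    - [1,0,0,0,0,0,0]

```text
time_s: 39.88
position: [0.5737, 0.232, 0.1144]
tcp_rot: [[0.058, 0.998, 0.001], [0.998, -0.058, 0.0], [0.0, 0.001, -1.0]]
force: [0.8, 0.4, -0.6]
opening: 0.247
```

play_rows:
  targets:
    - [1,0,-0.001,-0.0012,0,0,0]
    - [1,0,0,0,0,0,0]

```text
time_s: 40.12
position: [0.5738, 0.2318, 0.1141]
tcp_rot: [[0.058, 0.998, 0.002], [0.998, -0.058, 0.002], [0.002, 0.002, -1.0]]
force: [-0.8, 1.6, 5.5]
opening: 0.25
```

play_rows:
  targets:
    - [0.4,0,0,0,0,0,0]
    - [0.4,0,0,0,0,0,0]
    - [0.4,0,0,0,0,0,0]
    - [0.4,0,0,0.03,0,0,0]
    - [0.4,0,0,0.05,0,0,0]
    - [0.4,0,-0.04,0.05,0,0,0]
    - [0.4,-0.01,-0.05,0,0,0,0.1]
    - [0.4,-0.01,-0.05,0,0,0,0.1]
    - [0.4,0,-0.05,0,0,0,0]
    - [0.4,0,-0.05,0,0,0,0]
    - [0.4,0,-0.05,0,0,0,0]
    - [0.4,0,0,0,0,0,0]

```text
time_s: 41.62
position: [0.5537, -0.0617, 0.2414]
tcp_rot: [[-0.136, 0.991, 0.0], [0.991, 0.136, -0.001], [-0.001, 0.0, -1.0]]
force: [-0.2, 1.2, 0.4]
opening: 0.602
```

play_rows:
  targets:
    - [0.4,0,-0.05,0,0,0,0]
    - [0.4,0,-0.05,0,0,0,0]
    - [0.4,0,-0.05,0,0,0,0]
    - [0.4,0,0,0,0,0,0]

```text
time_s: 42.12
position: [0.5538, -0.2107, 0.2413]
tcp_rot: [[-0.138, 0.99, 0.001], [0.99, 0.138, -0.001], [-0.001, 0.001, -1.0]]
force: [-0.4, 1.1, 0.2]
opening: 0.602
```

Run:
```python
from h import *
s=bot.read_state();print(s['time_s'],s['position'],s['force'])
t=snap('top','t11');u=snap('side','s11')
a=cv2.resize(t[150:260,150:290],None,fx=2.8,fy=2.8,interpolation=cv2.INTER_CUBIC)
b=cv2.resize(u[120:260,180:320],None,fx=2.8,fy=2.8,interpolation=cv2.INTER_CUBIC)
o=np.zeros((600,784,3),np.uint8);o[:308,:392]=a;o[:392,392:]=b
o[392:600,392:724]=cv2.resize(u,(332,208));o[310:517,0:332]=cv2.resize(t,(332,207));cv2.imwrite('pics/v10.png',o)
for w,(X) in(('top',None),('side',None)):
    for a in(.048,-.048):
        P=np.array([.6244,.275])+a*np.array([.9983,-.0575])-(.049+.062)*np.array([.0575,.9983]);print(w,'bristle pred',proj(w,[*P,.118]).round(1))
        q=proj(w,[*P,.118]);im=t if w=='top' else u;r=8;u0,v0=int(q[0])-r,int(q[1])-r;g=cv2.cvtColor(im[v0:v0+2*r,u0:u0+2*r],cv2.COLOR_BGR2GRAY);m=(g<55).astype(np.uint8)
        k,l,st,c=cv2.connectedComponentsWithStats(m);j=1+np.argmax(st[1:,4]);print((u0+c[j][0]).round(1),(v0+c[j][1]).round(1),st[j])
```

```text
42.125 [ 0.55379767 -0.21067614  0.24125013] [-0.40641069  1.08059263  0.19661324]
top bristle pred [257.4 189.2]
257.2 189.6 [ 4  3  9 12 85]
top bristle pred [254.4 216.7]
253.9 217.0 [ 4  3  9 13 88]
side bristle pred [279.7 192.1]
280.0 193.2 [ 3  4 13 11 88]
side bristle pred [258.6 207. ]
258.6 208.1 [  2   3  14  13 103]
```

View pics/v10.png

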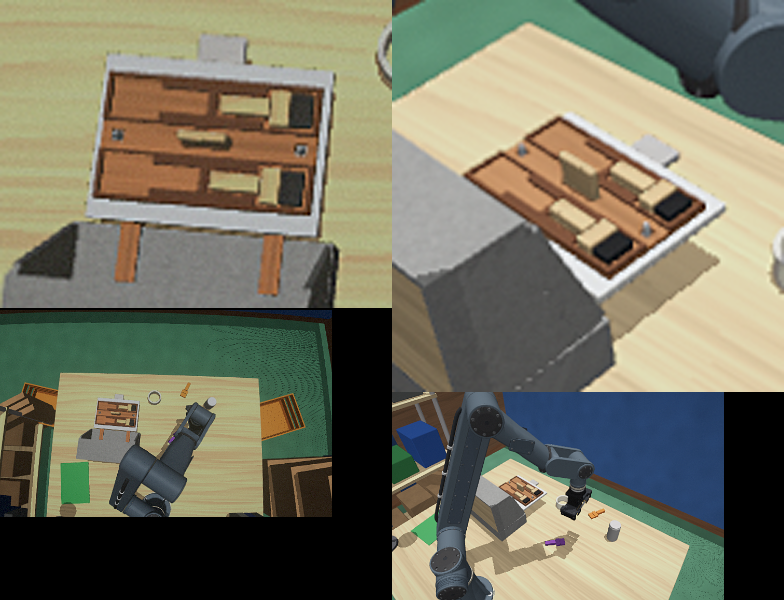

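```bash
python3 -c "
from rig import bot
print(bot.hand_in())"
```

```text
the job is handed in; nothing more can be done
None
```

I've handed the job in. The desk is open, the tray is on its pins, and both brushes lie in tray pockets. The hand-in reported no verdict.

- **Supports and flap:** I pulled both supports to their stops, about 120 mm and 110 mm of travel; the second appeared to start about 10 mm out. The flap was then pushed over by its tab and pressed level. It stopped moving under 17 N with the tab face at a height of 96 mm, which is the level position.
- **Tray:** The grip slackened while I carried it, and the tray dropped onto one brush's handle and the purple look-alike. I gripped it again at a matching tilt and lowered it over both pins. In the last picture both pins show through the holes, and the tray looks flush and square on the flap. I judged flushness by eye and by the height at which it touched down.
- **Brushes:** Only the two real brushes were there; I saw no scrapers. Both lie in pockets with their heads in the wide end. Their bristle centres are within about 1 pixel (about 3 mm) of the predicted positions in both cameras, and both touched down at the expected height.
- **Left alone:** The robot never touched the tape, the can or the orange brush. They look to be in their original places, but I did not re-measure them. The purple brush may have shifted slightly when the tray fell on it.

At the final check the arm was well clear of everything, 42 s into the run.

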